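# Close the damp box on the plaster block

### The job

Put the plaster block into the open damp box, flat on the floor beside the cast cuff, setting it down rather than dropping it. Then push the leaning lid forward past upright and let go so that its own weight swings it shut, and finally press the front of the lid down, no harder than needed, until the spring catch holds it shut against the seal. Leave the cuff, the jar and the petal where they are.

Things in the scene. Friction and masses are not known exactly. Their poses are not given: they have to be found in the camera images.
- block_centre (a point): Centre of the loose white plaster block, 45 x 90 x 30 mm, 0.15 to 0.25 kg, lying flat on the worktop left of the box; the point is 15 mm above its underside. Its y axis is along the 90 mm length, x across the 45 mm width (grasp there), z up.
- damp_box: The damp box, fixed: a shallow grey plastic tub, outside 150 mm (its x) by 244 mm (its y), walls 5 mm thick and 50 mm high, floor 5 mm thick; a soft black rubber seal on the front rim stands up to 65 mm above the worktop. Origin under its centre at worktop height; x points to the hinge side (away from the robot), y to the left, z up.
- damp_lid (a joint): Angle of the grey lid (rad): 0 about level and shut, 1.57 upright, more leaning back; starts at 1.72 to 1.93. The stiff, damped hinge stays where it is left until pushed forward to 1.40 to 1.29 (the weight varies), then the lid falls by itself in 1 to 6 s and rests unlatched at 0.04 to 0.08 on the seal and the catch's slope. Latched it stays below 0.033 with nothing pressing on it.
- lid_hinge (a point): Point on the lid's hinge axis (along the box's y), mid-width at the back of the box: 75 mm behind its centre, 58 mm above the worktop. The lid is a 6 mm plate, 254 mm wide, reaching 159 mm from the axis, with 12 mm skirts on its inner side. Open, its outer face looks away from the robot; push it there, 60 to 140 mm from the axis, with 1 to 4 N.
- lid_pad (a point): Middle of the raised thumb pad (56 x 32 mm) on the lid's outer face, 125 mm from the hinge axis and 6 mm outside the hinge plane. When the lid is down, press straight down here. The catch clicks at 2 to 12 N on the pad, after 2 to 10 mm of travel; more than 22 N on the lid cracks it.
- cuff: Loose cast cuff, a small white open bow, 46 x 36 x 15 mm, on the floor of the box in its left half; origin under its centre. Not to be shifted.
- slip_jar: Loose white screw-lid jar with blue lid, 65 mm wide, 92 mm high, standing behind and left of the box; origin under its centre. A bystander.
- petal: Loose thin white petal tile, 64 x 71 x 11 mm, lying on the worktop behind and right of the box; origin under its centre. A bystander.
- free_floor (a point): Middle of the free right (-y) half of the box's inner floor, 5 mm above the worktop, 50 mm right of the box centre. Axes as the box. The inner floor spans x -70 to 70 mm and y -117 to 117 mm from the box centre; the cuff lies in the left half.
- catch_place (a point): Nominal place of the steel striker bar at the lid's front edge when shut, 91 mm in front of the box centre. A spring hook on the box wall snaps over the bar there; 1 mm below the click the bar meets a rigid rest. Hook and rest sit in slotted holes, up to 4.5 mm higher or lower from box to box, which is not measured: feel for the depth.
There are look-alikes about, which are no part of the job. Leave any orange or purple look-alike of the part that bears block_centre alone.

How it is judged:
By the outcome, as a careful person would: the job done as asked, in the order asked, and still so for the second after the job is handed in, with the robot touching nothing.
It also fails if it takes over 72 s, if anything falls off the work surface, if the arm or the gripper's body presses on something with over 40 N, if the wrist force passes 120 N, or if a joint passes its speed limit or range.

### The arm

A 7-joint arm with a two-finger parallel gripper is mounted at the origin on a cart in front of the work surface, level with it; the furniture and walls round the work are solid. World frame = base frame: x ahead of the robot, y to its left, z up, the work surface at z = 0. Lengths are in m, angles in rad, forces in N, time in s.
With the tool pointing down it reaches from about 0.425 to 0.8 m from the base axis. Payload 8.3 kg.
Tool frame: the origin (TCP) lies between the finger pads; the fingertips stand 22 mm ahead of it and the grasp point (between the pads) lies 3 mm ahead of it; z points along the fingers, x is the direction in which the jaws open and shut, and the axes are right-handed (so a half turn about z gives the same grasp; the last joint's range is limited). The gripper opens to 85 mm and grips with 20 to 120 N. Pads are 22 mm wide; open, the fingers measure 114 mm over their backs; the gripper's body (76 mm by 85 mm) begins 54 mm behind the grasp point. The pads swing forward as they close: fully open they stand 13 mm farther back than shut.
Start: joints at [-1.203, 0.383, 0.016, 1.37, -0.006, 1.388, -0.046], TCP at [0.261, 0.568, 0.253] pointing down, gripper open.
Joint ranges: [-2.95, 2.95], [-0.25, 2.06], [-1.52, 1.56], [0.18, 2.33], [-1.44, 4.58], [0.02, 2.06], [-3.01, 3.01]. Speed limits (rad/s): [2.39, 2.39, 3.01, 3.01, 3.14, 3.14, 3.14].

### API

Orientations are given as a unit quaternion [x, y, z, w].
In Python, from bench import bot, eyes gives the robot as it stands. The module is installed in compiled form; this text tells all that it offers.
- The arm moves only by the tool jog_arm, never from a script. Its argument "steps" is a list of rows, each a list of 7 numbers: the finger opening in cm, from 0 to 8.54, then the shift along the tool's x, y, z in cm, then the turn, a rotation vector about the tool's x, y, z in rad. In form: [[gripper, dx, dy, dz, ax, ay, az], ...]. A call has 1 to 12 rows; each row shifts and turns the commanded pose from where the row before left it, along the tool's axes as they then stand; what a row does not reach is not made up. A row lasts 1/8 s, in which the tool goes at most 62.5 mm and 10.7 degrees, less where a joint would pass 70% of its speed; a pose out of reach is approached as far as the arm can. A call with a gripper value outside its range is refused whole. The fingers move at their own pace and stop on an object; "squeeze" is the grip in N (left out, the last holds). Time passes only in rows, so rows that do not move let the fingers close. It gives the time, the measured TCP pose, the force and the opening at its end, in the units of the state.
- bot.get_obs(): the state, without advancing time (a new reading comes with each control period).
- eyes.camera(name): name is "scene" or "top"; returns (picture, depth): 400x640x3 uint8, red, green, blue; 400x640 float32, m along the optical axis (not along the pixel's ray), 0 where there is no reading.
- eyes.camera_model(name): a dict with "fx", "fy", "cx", "cy" (pixels), "T" (4x4, takes a point from camera to world coordinates). Camera axes: x right, y up, looking along -z (the intrinsics and any distortion apply to the point x, -y, -z); pixel columns grow to the right and rows downward; lengths in m; the calibration is good to about 2 mm. A picture is of the moment at which its call begins. camera_model takes no time and is no camera call.
- bot.sign_off(): hands the job in, once; it reports no verdict.
The state is a dict: "time_s": time; "joints": joint angles; "qvel": joint speeds; "effort": joint torques, N m; "position": TCP position; "tool_rot": TCP orientation; "force": force on the tool from outside, world axes, zero at the start; "wrist_torque": the same for the moment, N m; "width": finger opening in m.
Only numpy, scipy, OpenCV 4.12 (cv2) and the standard library are available. Lean on these libraries where they do the work, as an engineer would, in place of code of your own. Each camera call takes 0.05 s, during which the arm holds its last target.

## Working session

There is one attempt and no reset: what is moved stays moved. The work goes in short steps, Python scripts to look and compute and a tool call to move; the robot and the scene stay as the last step left them, time stands still between calls to the robot, and variables do not carry over. Pictures are saved under pics/ and viewed, and the job is handed in when it is done.

Besides the shell and the picture viewer there is one more tool, called after "Call:" by a JSON object that holds its "method" and its "body", one argument or row to a line. jog_arm: Moves the arm, as the interface text tells. Its arguments: {"type":"object","properties":{"steps":{"type":"array","items":{"type":"array","items":{"type":"number"}}},"squeeze":{"type":"number"}},"required":["steps"]}

```bash
mkdir -p pics; ls
python3 - <<'E'
from bench import bot, eyes
import cv2, numpy as np
for n in("scene","top"):
    p,d=eyes.camera(n); cv2.imwrite(f"pics/{n}0.png",p[:,:,::-1]); np.savez(f"{n}0.npz",p=p,d=d)
    m=eyes.camera_model(n); print(n,{k:(np.round(v,4).tolist()) if not isinstance(v,str) else v for k,v in m.items()})
print(bot.get_obs())
E
```

```text
pics
scene {'fx': 387.58, 'fy': 387.58, 'cx': 324.4954, 'cy': 202.5646, 'T': [[0.8934, 0.1922, -0.406, 0.1909], [-0.4492, 0.3669, -0.8146, -0.5824], [-0.0076, 0.9102, 0.4142, 0.4375], [0.0, 0.0, 0.0, 1.0]]}
top {'fx': 485.5038, 'fy': 485.5038, 'cx': 311.1592, 'cy': 197.881, 'T': [[0.021, 0.9962, -0.0843, 0.4586], [-0.9994, 0.0186, -0.0293, 0.1423], [-0.0277, 0.0849, 0.996, 1.1194], [0.0, 0.0, 0.0, 1.0]]}
{'time_s': 0.1, 'joints': array([-1.20290011,  0.38417302,  0.01635405,  1.3710328 , -0.0062991 ,
        1.38817689, -0.0464792 ]), 'qvel': array([-0.00074383, -0.00174034, -0.00089454, -0.00254764,  0.00020976,
        0.00046803, -0.00037203]), 'effort': array([ 2.82219182e-03, -6.29130149e+01,  8.47529378e-01, -3.72751164e+01,
        1.67500583e-02,  1.04959152e-02,  3.82625319e-05]), 'position': array([0.26078274, 0.56755273, 0.25237421]), 'tool_rot': array([ 8.41872583e-01,  5.39675640e-01, -7.28131826e-04,  4.77279934e-04]), 'force': array([ 0.15805839, -0.03446218,  0.65826319]), 'wrist_torque': array([-0.00779206, -0.03335675,  0.00432316]), 'width': 0.08535000711866876}
```

View pics/scene0.png

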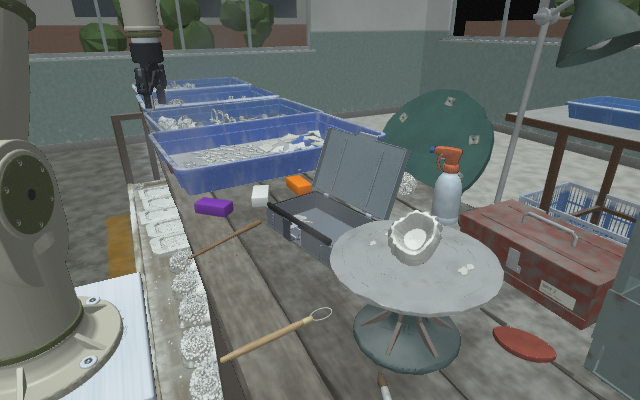

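View pics/top0.png

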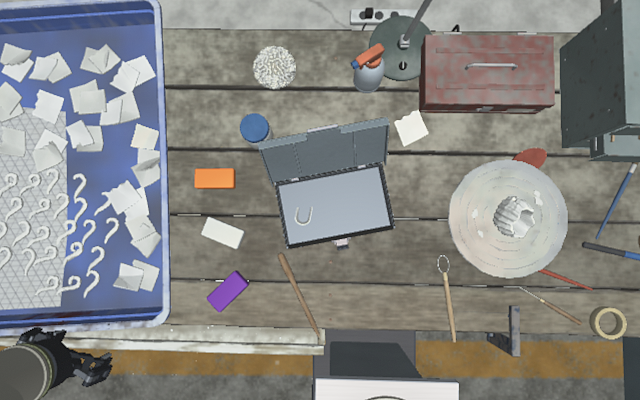

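The top view shows three blocks: white at (222,232), orange at (214,178) and purple at (228,291). The white one is the target; orange and purple are the look-alikes. The box is at (338,205), the cuff at (303,216), the jar at (255,127), the petal at (411,127), and the lid leans back at (325,150).

```bash
cat > h.py <<'E'
import numpy as np, cv2
from bench import bot, eyes
def cloud(n,d):
    m=eyes.camera_model(n); v,u=np.mgrid[0:400,0:640]
    X=np.stack([(u-m["cx"])/m["fx"]*d,-(v-m["cy"])/m["fy"]*d,-d,np.ones_like(d)],-1)
    return (X@np.array(m["T"]).T)[...,:3]
def proj(n,P):
    m=eyes.camera_model(n); q=(np.linalg.inv(m["T"])@np.append(P,1))[:3]
    return m["cx"]+m["fx"]*q[0]/-q[2], m["cy"]-m["fy"]*q[1]/-q[2]
E
python3 - <<'E'
from h import *
C={}
for n in("scene","top"):
    z=np.load(n+"0.npz"); p,d=z["p"],z["d"]; C[n]=(p,cloud(n,d))
    im=p.astype(int); X=C[n][1]
p,X=C["top"]
def pt(u,v): print((u,v),X[v,u].round(4),p[v,u])
print("top block,table,boxfloor,cuff,jar,petal,lid")
for q in[(222,232),(190,232),(250,250),(340,200),(255,127),(411,127),(325,150),(343,243),(285,243),(390,225),(320,225)]: pt(*q)
# white block masks in both views
for n,(u0,u1,v0,v1) in {"top":(195,250,210,255),"scene":(247,275,180,210)}.items():
    p,X=C[n]; s=np.zeros(p.shape[:2],bool); s[v0:v1,u0:u1]=1
    m=s&(p.min(2)>(170)) ; 
    P=X[m]; top=P[P[:,2]>0.022]; print(n,m.sum(),"z",np.percentile(P[:,2],[5,50,95]).round(4))
    if len(top):
        r=cv2.minAreaRect((top[:,:2]*1000).astype(np.float32)); print(r, cv2.boxPoints(r).round(0).tolist(), top.mean(0), np.median(top[:,2]))
p,X=C["scene"]
print("scene")
for q in[(260,192),(260,203),(240,210),(330,215),(360,165)]: pt(*q)
a=cv2.resize(C["top"][0][100:300,180:440,::-1],None,fx=3,fy=3,interpolation=cv2.INTER_CUBIC); cv2.imwrite("pics/topcrop.png",a)
a=cv2.resize(C["scene"][0][110:270,180:440,::-1],None,fx=3,fy=3,interpolation=cv2.INTER_CUBIC); cv2.imwrite("pics/scenecrop.png",a)
E
```

```text
top block,table,boxfloor,cuff,jar,petal,lid
(222, 232) [0.4701 0.3733 0.0307] [227 230 222]
(190, 232) [0.4688 0.4539 0.0017] [136 134 121]
(250, 250) [0.4305 0.3129 0.0044] [104 100  90]
(340, 200) [0.5493 0.1087 0.0047] [168 178 188]
(255, 127) [0.6968 0.297  0.0922] [ 86 122 167]
(411, 127) [ 0.723  -0.0536  0.0021] [236 236 228]
(325, 150) [0.6397 0.1449 0.1422] [101 110 115]
(343, 243) [0.4513 0.102  0.0514] [219 212 213]
(285, 243) [ 4.481e-01  2.333e-01 -3.000e-04] [76 74 69]
(390, 225) [0.4923 0.0015 0.0633] [68 72 76]
(320, 225) [0.4909 0.1535 0.0075] [171 181 192]
top 759 z [0.026  0.0298 0.0332]
((469.4462890625, 374.21160888671875), (89.25669860839844, 43.271728515625), 68.92918395996094) [[433.0, 340.0], [474.0, 325.0], [506.0, 408.0], [465.0, 424.0]] [0.46920123 0.37326965 0.02981915] 0.029823044266403587
scene 214 z [0.0274 0.03   0.0311]
((468.84246826171875, 371.2405090332031), (88.38431549072266, 42.178955078125), 68.80704498291016) [[433.0, 338.0], [473.0, 322.0], [504.0, 405.0], [465.0, 420.0]] [0.46682563 0.36680846 0.02971377] 0.030011159012136857
scene
(260, 192) [0.4662 0.3606 0.0306] [214 222 219]
(260, 203) [0.4555 0.3324 0.0116] [145 152 149]
(240, 210) [ 0.4024  0.3402 -0.0006] [106 106 103]
(330, 215) [0.5926 0.1932 0.0056] [113 122 128]
(360, 165) [0.6417 0.1377 0.1468] [106 119 125]
```

View pics/topcrop.png

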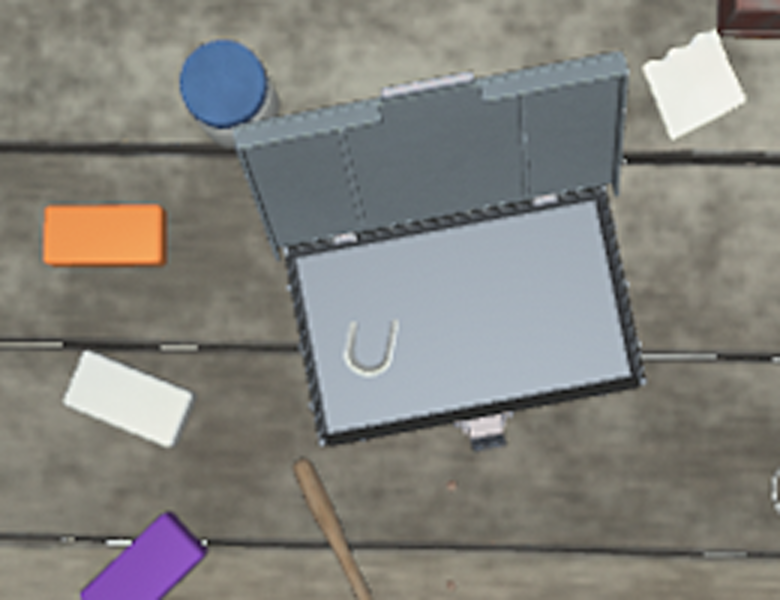

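View pics/scenecrop.png

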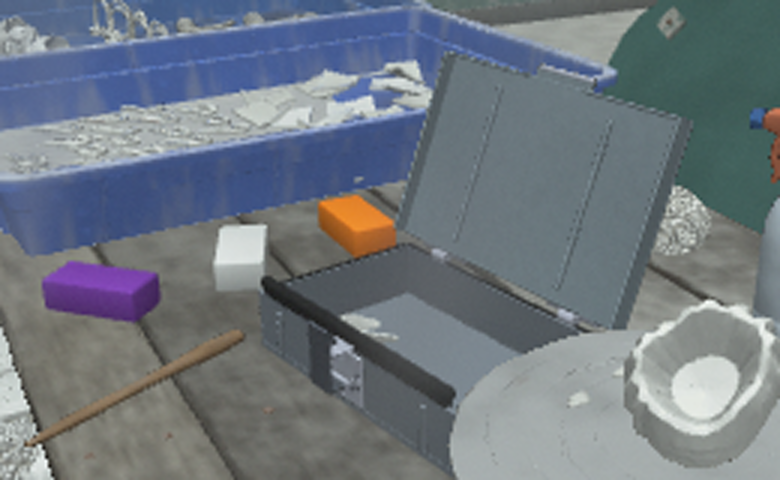

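The crops confirm the white block, top view centre about (222,232), plus the orange and purple look-alikes. Next I'll fit the box, lid and cuff.

Run:
```python
from h import *
z=np.load("top0.npz"); p=z["p"].astype(int); X=cloud("top",z["d"])
s=np.zeros((400,640),bool); s[160:250,270:400]=1
fl=s&(abs(X[...,2]-.005)<.004)&(p[...,2]>p[...,0]+10)&(p.sum(2)>450)
n,l,st,c=cv2.connectedComponentsWithStats(fl.astype(np.uint8)); k=1+np.argmax(st[1:,4]); P=X[l==k]
r=cv2.minAreaRect((P[:,:2]*1000).astype(np.float32)); print("floor",r,cv2.boxPoints(r).round(1).tolist(),np.median(P[:,2]),p[200,340])
rim=s&(X[...,2]>.044)&(X[...,2]<.056); P=X[rim]; r=cv2.minAreaRect((P[:,:2]*1000).astype(np.float32)); print("rim",len(P),r)
sl=s&(X[...,2]>.058)&(X[...,2]<.07)&(X[...,0]<.53); P=X[sl]; r=cv2.minAreaRect((P[:,:2]*1000).astype(np.float32)); print("seal",len(P),r,np.percentile(P[:,2],[50,95]))
# cuff
cu=np.zeros_like(s); cu[200:232,288:318]=1; cu&=(p.min(2)>185)&(p[...,0]>p[...,2]-12); P=X[cu]; print("cuff",cu.sum(),P.min(0).round(3),P.max(0).round(3),P.mean(0).round(3))
# lid plane
li=np.zeros_like(s); li[135:170,275:375]=1; li&=(X[...,2]>.08)&(X[...,2]<.2); P=X[li]
for n2 in("top","scene"):
    if n2=="scene":
        z2=np.load("scene0.npz"); X2=cloud("scene",z2["d"]); P=X2[140:180,340:385].reshape(-1,3); P=P[(P[:,2]>.08)&(P[:,2]<.2)]
    c=P.mean(0); 
    for _ in range(3):
        u,sv,vt=np.linalg.svd(P-c,full_matrices=False); nrm=vt[2]; res=abs((P-c)@nrm); P=P[res<max(.004,2*res.std())]; c=P.mean(0)
    print(n2,len(P),c.round(4),nrm.round(4),"tilt",np.degrees(np.arcsin(abs(nrm[2]))),"angle",np.pi/2+np.arcsin(abs(nrm[2])),"yaw",np.degrees(np.arctan2(nrm[1],nrm[0])))
```

```text
floor ((538.0165405273438, 123.0189208984375), (135.66067504882812, 233.59909057617188), 11.944680213928223) [[447.5, 223.3000030517578], [495.79998779296875, -5.300000190734863], [628.5999755859375, 22.799999237060547], [580.2000122070312, 251.3000030517578]] 0.00500538511764792 [168 178 188]
rim 627 ((529.3111572265625, 121.07830047607422), (164.6979217529297, 247.37234497070312), 11.920001029968262)
seal 513 ((456.2038879394531, 105.94666290283203), (29.91470718383789, 232.43817138671875), 11.949433326721191) [0.06340164 0.06721658]
cuff 54 [0.49  0.172 0.003] [0.532 0.211 0.026] [0.508 0.193 0.013]
top 2818 [0.637  0.1463 0.1373] [-0.9085 -0.1923  0.3709] tilt 21.771669144035187 angle 1.9507836370131661 yaw -168.0463956612853
scene 1706 [0.6462 0.1416 0.1568] [-0.9082 -0.1914  0.3722] tilt 21.850733121741253 angle 1.9521635637438604 yaw -168.09853542384033
```

```bash
cat >> h.py <<'E'
from scipy.spatial.transform import Rotation as R
def rot(yaw_deg,tilt_deg=0):
    # tool x horizontal dir yaw, z down; tilt>0: fingertips swing towards -toolx (towards robot)
    y=np.radians(yaw_deg); x=np.array([np.cos(y),np.sin(y),0]); z=np.array([0,0,-1.]); 
    B=R.from_matrix(np.stack([x,np.cross(z,x),z],1)); return B*R.from_rotvec([0,-np.radians(tilt_deg),0])
def plan(p1,R1,n,p0=None,R0=None,g=8.5):
    o=bot.get_obs(); p=np.array(o["position"]) if p0 is None else np.array(p0); Rc=R.from_quat(o["tool_rot"]) if R0 is None else R0
    p1=np.array(p1); tot=R0 or Rc
    rows=[]
    for i in range(n):
        k=n-i
        rv=(Rc.inv()*R1).as_rotvec()/k; d=Rc.inv().apply((p1-p)/k)*100
        d=d.round(2); rv=rv.round(3); rows.append([g]+d.tolist()+rv.tolist())
        p=p+Rc.apply(d/100); Rc=Rc*R.from_rotvec(rv)
    print(rows); print("end",p.round(4),"err deg",np.degrees((Rc.inv()*R1).magnitude()).round(2)); return p,Rc
E
python3 - <<'E'
from h import *
p,r=plan([.469,.373,.16],rot(-21.1),10,g=8.5)
plan([.469,.373,.023],rot(-21.1),7,p,r)
E
```

```text
[[8.5, -0.9, 2.7, 0.93, 0.0, 0.0, 0.151], [8.5, -0.48, 2.81, 0.92, 0.0, 0.0, 0.151], [8.5, -0.05, 2.85, 0.93, 0.0, 0.0, 0.151], [8.5, 0.38, 2.82, 0.92, 0.0, 0.0, 0.151], [8.5, 0.8, 2.74, 0.93, 0.0, 0.0, 0.151], [8.5, 1.2, 2.58, 0.92, 0.0, 0.0, 0.151], [8.5, 1.57, 2.38, 0.93, 0.0, 0.0, 0.151], [8.5, 1.92, 2.11, 0.92, 0.001, 0.0, 0.15], [8.5, 2.21, 1.8, 0.92, 0.0, 0.0, 0.151], [8.5, 2.45, 1.45, 0.93, 0.001, 0.001, 0.15]]
end [0.469 0.373 0.16 ] err deg 0.04
[[8.5, -0.0, 0.0, 1.96, -0.0, -0.0, 0.0], [8.5, -0.0, 0.0, 1.96, -0.0, -0.0, 0.0], [8.5, -0.0, 0.0, 1.96, -0.0, -0.0, 0.0], [8.5, -0.0, 0.0, 1.95, -0.0, -0.0, 0.0], [8.5, -0.0, 0.0, 1.96, -0.0, -0.0, 0.0], [8.5, -0.0, 0.0, 1.95, -0.0, -0.0, 0.0], [8.5, -0.01, 0.0, 1.96, -0.0, -0.0, 0.0]]
end [0.469 0.373 0.023] err deg 0.04
```

Call:
{"method": "jog_arm", "body": {
  "steps": [
    [8.5, -0.9, 2.7, 0.5, 0, 0, 0.15],
    [8.5, -0.5, 2.8, 0.5, 0, 0, 0.15],
    [8.5, 0, 2.85, 0.9, 0, 0, 0.15],
    [8.5, 0.4, 2.8, 0.9, 0, 0, 0.15],
    [8.5, 0.8, 2.75, 0.9, 0, 0, 0.15],
    [8.5, 1.2, 2.6, 0.9, 0, 0, 0.15],
    [8.5, 1.55, 2.4, 0.9, 0, 0, 0.15],
    [8.5, 1.9, 2.1, 0.9, 0, 0, 0.15],
    [8.5, 2.2, 1.8, 0.9, 0, 0, 0.15],
    [8.5, 2.45, 1.45, 0.9, 0, 0, 0.155],
    [8.5, 0, 0, 0, 0, 0, 0]
  ]
}}

```text
time_s: 1.48
position: [0.4715, 0.3714, 0.1701]
tool_rot: [0.983, -0.184, -0.0, 0.001]
force: [-0.9, 0.4, 0.6]
width: 0.0851
```

Run:
```python
from h import *
o=bot.get_obs();print(o["joints"].round(3),o["position"],R.from_quat(o["tool_rot"]).as_matrix().round(3).tolist())
plan([.469,.373,.024],rot(-21.1),7)
```

```text
[-1.001  0.395  0.367  1.573 -0.146  1.203 -0.978] [0.47145143 0.37138179 0.17007341] [[0.932, -0.362, -0.001], [-0.362, -0.932, -0.003], [0.0, 0.003, -1.0]]
[[8.5, -0.04, -0.01, 2.09, 0.0, -0.0, -0.0], [8.5, -0.04, -0.02, 2.09, 0.0, -0.0, -0.0], [8.5, -0.04, -0.01, 2.09, 0.001, -0.0, -0.001], [8.5, -0.04, -0.01, 2.08, 0.0, -0.0, -0.0], [8.5, -0.04, -0.02, 2.09, 0.001, -0.0, -0.001], [8.5, -0.05, -0.01, 2.08, 0.0, -0.0, -0.0], [8.5, -0.04, -0.01, 2.09, 0.001, -0.0, -0.001]]
end [0.469 0.373 0.024] err deg 0.03
```

Call:
{"method": "jog_arm", "body": {
  "steps": [
    [8.5, -0.05, 0, 3, 0, 0, 0],
    [8.5, -0.05, 0, 3, 0, 0, 0],
    [8.5, -0.05, 0, 3, 0, 0, 0],
    [8.5, 0, 0, 2.5, 0, 0, 0],
    [8.5, 0, 0, 1.5, 0, 0, 0],
    [8.5, 0, 0, 0, 0, 0, 0],
    [8.5, 0, 0, 0, 0, 0, 0]
  ]
}}

```text
time_s: 2.35
position: [0.469, 0.3756, 0.0423]
tool_rot: [0.983, -0.181, 0.0, -0.001]
force: [0.3, 0.1, -0.8]
width: 0.0849
```

Run:
```python
from h import *
o=bot.get_obs();print(o["joints"].round(3),o["position"],o["qvel"].round(3), o["force"])
for n in("scene","top"):
    p,d=eyes.camera(n)
    c=p[130:260,170:340] if n=="scene" else p[170:300,150:320]
    cv2.imwrite(f"pics/{n}1.png",cv2.resize(c[:,:,::-1],None,fx=4,fy=4,interpolation=cv2.INTER_CUBIC))
plan([.469,.373,.024],rot(-21.1),3)
```

```text
[-0.978  0.532  0.329  1.69  -0.203  0.952 -0.938] [0.4689817  0.37560877 0.0423383 ] [ 0.001 -0.007  0.004 -0.003  0.    -0.    -0.002] [ 0.32272234  0.05476051 -0.79421889]
[[8.5, 0.03, 0.08, 0.62, -0.001, -0.0, 0.001], [8.5, 0.02, 0.08, 0.62, -0.0, -0.0, 0.001], [8.5, 0.03, 0.09, 0.61, -0.001, -0.001, 0.001]]
end [0.469 0.373 0.024] err deg 0.03
```

View pics/scene1.png

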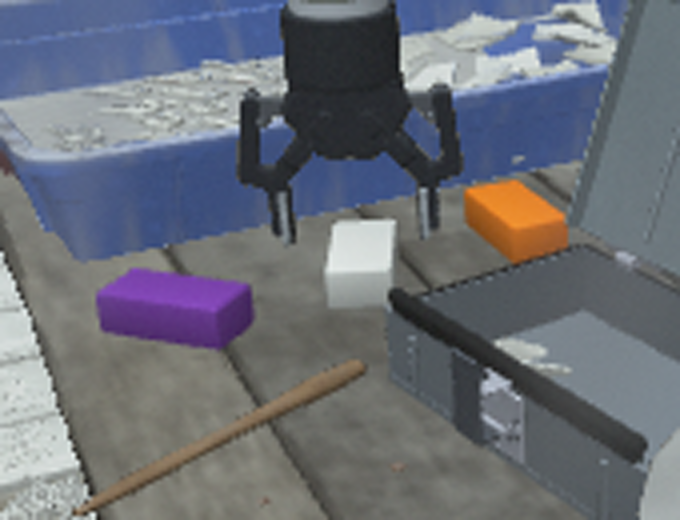

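The fingers (crop pixels 285,235 and 428,225) straddle the white block with room on both sides. I'll go down and close.

Call:
{"method": "jog_arm", "body": {
  "steps": [
    [8.5, 0, 0.1, 0.7, 0, 0, 0],
    [8.5, 0, 0.1, 0.7, 0, 0, 0],
    [8.5, 0.05, 0.05, 0.45, 0, 0, 0],
    [4, 0, 0, 0, 0, 0, 0],
    [4, 0, 0, 0, 0, 0, 0],
    [4, 0, 0, 0, 0, 0, 0],
    [4, 0, 0, 0, 0, 0, 0],
    [4, 0, 0, 0, 0, 0, 0]
  ],
  "squeeze": 30
}}

```text
time_s: 3.45
position: [0.4683, 0.3726, 0.0231]
tool_rot: [0.983, -0.181, 0.0, -0.0]
force: [0.5, 0.5, 2.5]
width: 0.0444
```

Call:
{"method": "jog_arm", "body": {
  "steps": [
    [3.5, 0, 0, 0, 0, 0, 0],
    [3.5, 0, 0, -0.5, 0, 0, 0],
    [3.5, 0, 0, -2, 0, 0, 0],
    [3.5, 0, 0, -3, 0, 0, 0],
    [3.5, 0, 0, -3, 0, 0, 0],
    [3.5, 0, 0, -3, 0, 0, 0],
    [3.5, 0, 0, -2, 0, 0, 0],
    [3.5, 0, 0, 0, 0, 0, 0]
  ]
}}

```text
time_s: 4.45
position: [0.469, 0.3731, 0.1606]
tool_rot: [0.983, -0.182, 0.001, -0.002]
force: [0.1, -0.1, -2.5]
width: 0.0445
```

Run:
```python
from h import *
o=bot.get_obs();print(o["position"],o["force"],o["width"])
C=np.array([.536,.1225]);a=np.radians(11.95);B=np.array([[np.cos(a),-np.sin(a)],[np.sin(a),np.cos(a)]])
t=C+B@[0,-.055]; print(t)
p,r=plan([*t,.155],rot(11.95),10,g=3.5)
```

```text
[0.46899964 0.37313278 0.1605771 ] [ 0.13324573 -0.14734787 -2.47225011] 0.04452255758311262
[0.54738819 0.06869192]
[[3.5, 1.82, 2.56, 0.05, -0.0, -0.0, -0.057], [3.5, 1.67, 2.66, 0.05, -0.0, -0.0, -0.057], [3.5, 1.52, 2.76, 0.05, -0.0, -0.0, -0.057], [3.5, 1.36, 2.84, 0.05, -0.0, -0.0, -0.058], [3.5, 1.19, 2.91, 0.05, -0.001, -0.001, -0.057], [3.5, 1.02, 2.97, 0.05, -0.0, -0.0, -0.058], [3.5, 0.85, 3.03, 0.05, -0.001, -0.001, -0.057], [3.5, 0.67, 3.07, 0.05, -0.0, -0.0, -0.058], [3.5, 0.49, 3.1, 0.05, -0.001, -0.001, -0.057], [3.5, 0.31, 3.13, 0.05, -0.0, -0.0, -0.058]]
end [0.5473 0.0687 0.155 ] err deg 0.02
```

Call:
{"method": "jog_arm", "body": {
  "steps": [
    [3.5, 1.8, 2.55, 0, 0, 0, -0.057],
    [3.5, 1.65, 2.65, 0, 0, 0, -0.057],
    [3.5, 1.5, 2.75, 0, 0, 0, -0.058],
    [3.5, 1.35, 2.85, 0, 0, 0, -0.058],
    [3.5, 1.2, 2.9, 0, 0, 0, -0.058],
    [3.5, 1.0, 2.95, 0, 0, 0, -0.058],
    [3.5, 0.85, 3.0, 0, 0, 0, -0.058],
    [3.5, 0.65, 3.05, 0, 0, 0, -0.058],
    [3.5, 0.5, 3.1, 0, 0, 0, -0.058],
    [3.5, 0.3, 3.1, 0, 0, 0, -0.056],
    [3.5, 0, 0, 0, 0, 0, 0],
    [3.5, 0, 0, 0, 0, 0, 0]
  ]
}}

```text
time_s: 5.95
position: [0.5454, 0.0702, 0.1572]
tool_rot: [0.994, 0.105, -0.001, -0.0]
force: [-0.1, -0.2, -2.6]
width: 0.0445
```

Run:
```python
from h import *
o=bot.get_obs();print(o["position"],o["force"],o["width"],o["joints"].round(2))
plan([.5474,.0687,.045],rot(11.95),6,g=3.5)
for n in("scene","top"):
    p,d=eyes.camera(n)
    c=p[100:260,200:420] if n=="scene" else p[100:260,240:440]
    cv2.imwrite(f"pics/{n}2.png",cv2.resize(c[:,:,::-1],None,fx=3.5,fy=3.5,interpolation=cv2.INTER_CUBIC))
```

```text
[0.54544344 0.07015769 0.15715489] [-0.12391365 -0.20534706 -2.64335624] 0.04446469854790285 [-0.53  0.3   0.42  1.73 -0.13  1.14  0.14]
[[3.5, 0.03, 0.03, 1.87, -0.0, 0.0, 0.0], [3.5, 0.03, 0.03, 1.87, -0.0, 0.0, 0.0], [3.5, 0.03, 0.03, 1.87, -0.0, 0.0, 0.001], [3.5, 0.03, 0.03, 1.87, -0.0, 0.0, 0.0], [3.5, 0.03, 0.03, 1.87, -0.0, 0.001, 0.001], [3.5, 0.02, 0.04, 1.87, -0.0, 0.0, 0.0]]
end [0.5474 0.0687 0.045 ] err deg 0.03
```

View pics/scene2.png

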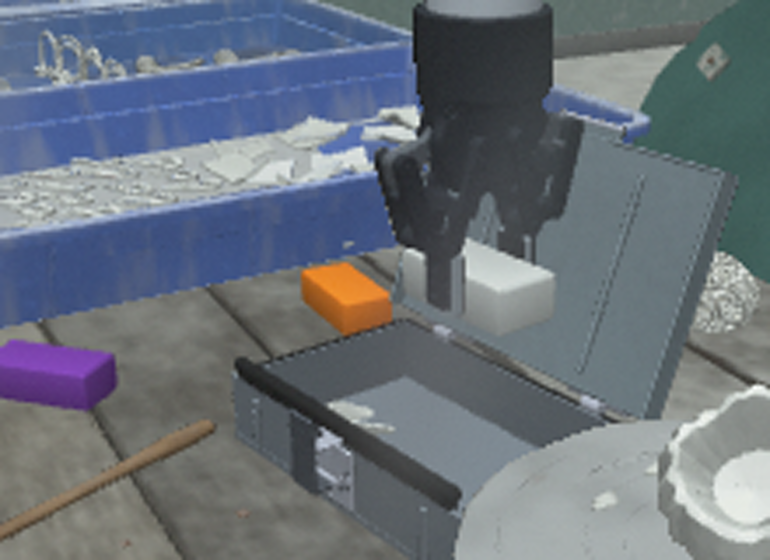

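View pics/top2.png

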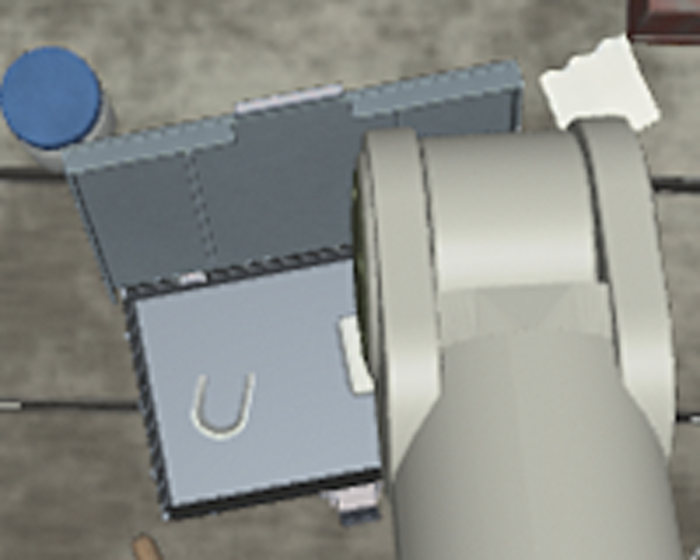

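The scene view shows the block level in the jaws (crop 490,285) over the right half of the box. Before going down I'll check how far forward the wrist housing sticks out, because it will come down close to the lid.

Run:
```python
from h import *
p,d=eyes.camera("top"); X=cloud("top",d)
s=X[130:260,335:440].reshape(-1,3); s=s[s[:,2]>.23]
for lo in np.arange(.23,.6,.03):
    q=s[(s[:,2]>=lo)&(s[:,2]<lo+.03)]
    if len(q): print(round(lo,2),len(q),q[:,0].max().round(3),q[:,1].min().round(3),q[:,1].max().round(3))
p,d=eyes.camera("scene"); X=cloud("scene",d)
s=X[0:190,300:370].reshape(-1,3); s=s[(s[:,0]<.66)&(s[:,0]>.45)&(s[:,1]<.13)]
print('scene')
for lo in np.arange(.12,.6,.03):
    q=s[(s[:,2]>=lo)&(s[:,2]<lo+.03)]
    if len(q): print(round(lo,2),len(q),q[:,0].min().round(3),q[:,0].max().round(3),q[:,1].min().round(3),q[:,1].max().round(3))
```

```text
0.47 67 0.596 0.044 0.124
0.5 883 0.597 0.018 0.124
0.53 5347 0.585 0.017 0.122
0.56 3845 0.519 0.018 0.114
0.59 347 0.455 0.04 0.083
scene
0.12 296 0.509 0.651 0.025 0.13
0.15 707 0.508 0.659 0.024 0.13
0.18 582 0.484 0.659 0.044 0.13
0.21 831 0.477 0.613 0.042 0.095
0.24 521 0.481 0.606 0.031 0.085
0.27 653 0.507 0.576 0.03 0.084
0.3 643 0.502 0.583 0.025 0.092
0.33 804 0.502 0.582 0.025 0.089
0.36 832 0.504 0.577 0.026 0.081
0.39 860 0.504 0.58 0.026 0.089
0.42 953 0.501 0.579 0.02 0.087
0.45 1195 0.474 0.58 0.015 0.113
```

The wrist sits well above the lid, so the path is clear. I'll go down quickly, then slowly.

Call:
{"method": "jog_arm", "body": {
  "steps": [
    [3.5, 0.1, 0.1, 2.5, 0, 0, 0],
    [3.5, 0.05, 0, 2.5, 0, 0, 0],
    [3.5, 0, 0, 2.5, 0, 0, 0],
    [3.5, 0, 0, 2, 0, 0, 0],
    [3.5, 0, 0, 1.5, 0, 0, 0],
    [3.5, 0, 0, 0.7, 0, 0, 0],
    [3.5, 0, 0, 0, 0, 0, 0],
    [3.5, 0, 0, 0, 0, 0, 0]
  ]
}}

```text
time_s: 7.15
position: [0.5483, 0.069, 0.0415]
tool_rot: [0.994, 0.105, 0.001, -0.0]
force: [0.1, 0.0, -1.7]
width: 0.0442
```

Run:
```python
from h import *
o=bot.get_obs();print(o["position"],o["force"],o["width"],o["qvel"].round(3))
plan([.5474,.0687,.0285],rot(11.95),4,g=3.5)
```

```text
[0.54825665 0.06902782 0.04152773] [ 0.08451049  0.04115387 -1.67989963] 0.04418775683186642 [-0.    -0.002  0.002  0.    -0.    -0.    -0.   ]
[[3.5, -0.02, 0.0, 0.33, -0.0, -0.0, 0.001], [3.5, -0.02, 0.0, 0.32, -0.0, -0.0, 0.0], [3.5, -0.03, 0.01, 0.33, -0.0, -0.001, 0.001], [3.5, -0.02, 0.0, 0.32, -0.0, -0.0, 0.0]]
end [0.5474 0.0687 0.0285] err deg 0.03
```

Call:
{"method": "jog_arm", "body": {
  "steps": [
    [3.5, 0, 0, 0.35, 0, 0, 0],
    [3.5, 0, 0, 0.35, 0, 0, 0],
    [3.5, 0, 0, 0.3, 0, 0, 0],
    [3.5, 0, 0, 0.2, 0, 0, 0],
    [3.5, 0, 0, 0, 0, 0, 0],
    [3.5, 0, 0, 0, 0, 0, 0]
  ]
}}

```text
time_s: 7.9
position: [0.5477, 0.0689, 0.0288]
tool_rot: [0.994, 0.105, 0.0, 0.0]
force: [0.3, -0.0, -2.6]
width: 0.0443
```

Call:
{"method": "jog_arm", "body": {
  "steps": [
    [3.5, 0, 0, 0.1, 0, 0, 0],
    [3.5, 0, 0, 0.05, 0, 0, 0],
    [3.5, 0, 0, 0, 0, 0, 0]
  ]
}}

```text
time_s: 8.28
position: [0.5478, 0.069, 0.028]
tool_rot: [0.994, 0.105, 0.0, -0.0]
force: [-3.4, -0.5, 6.4]
width: 0.0441
```

The block has touched down: vertical force went from -2.6 to +6.4 N. Releasing.

Call:
{"method": "jog_arm", "body": {
  "steps": [
    [3.5, 0, 0, -0.05, 0, 0, 0],
    [6.2, 0, 0, 0, 0, 0, 0],
    [6.2, 0, 0, 0, 0, 0, 0],
    [6.2, 0, 0, 0, 0, 0, 0],
    [6.2, 0, 0, -1, 0, 0, 0],
    [6.2, 0, 0, -2, 0, 0, 0],
    [6.2, 0, 0, -3, 0, 0, 0],
    [6.2, 0, 0, -5, 0, 0, 0],
    [6.2, 0, 0, -5, 0, 0, 0],
    [6.2, 0, 0, -5, 0, 0, 0],
    [6.2, 0, 0, -4, 0, 0, 0],
    [6.2, 0, 0, 0, 0, 0, 0]
  ]
}}

```text
time_s: 9.78
position: [0.5493, 0.0688, 0.2823]
tool_rot: [0.994, 0.105, 0.004, -0.001]
force: [0.2, 0.1, -0.2]
width: 0.0617
```

Run:
```python
from h import *
o=bot.get_obs();print(o["position"],o["force"],o["width"],o["joints"].round(2))
for n in("scene","top"):
    p,d=eyes.camera(n)
    c=p[100:260,200:420] if n=="scene" else p[100:260,240:440]
    cv2.imwrite(f"pics/{n}3.png",cv2.resize(c[:,:,::-1],None,fx=3.5,fy=3.5,interpolation=cv2.INTER_CUBIC))
```

```text
[0.5492546  0.06880146 0.2822849 ] [ 0.19562703  0.07135879 -0.15158688] 0.06169270558963604 [-0.55  0.22  0.44  1.55 -0.09  1.39  0.11]
```

View pics/scene3.png

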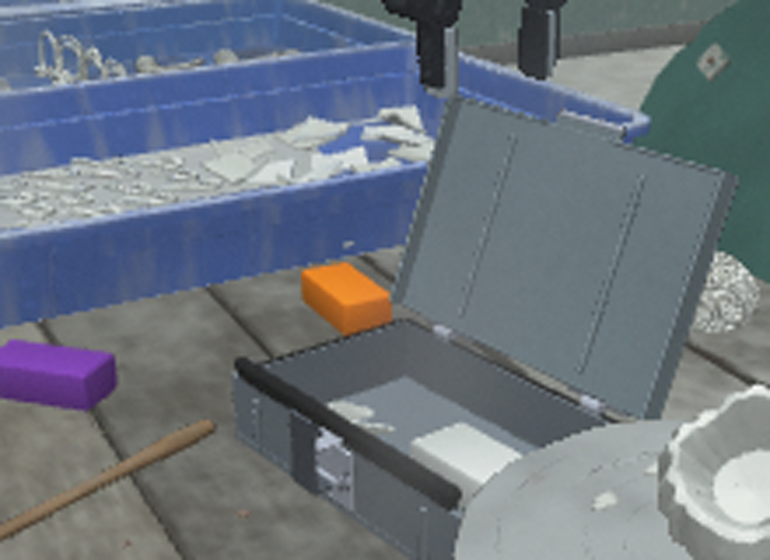

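View pics/top3.png

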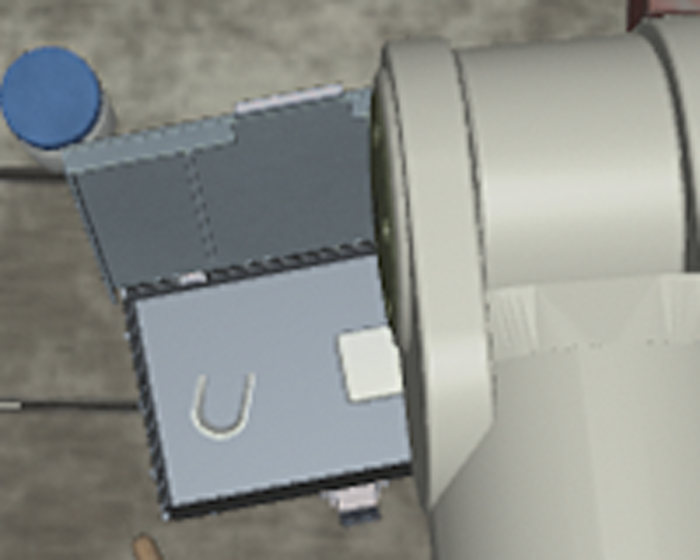

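Both views show the block flat in the right half (top crop 372,363), clear of the cuff (crop 222,408). Next I'll move up and over to behind the lid with the gripper closed.

```bash
cat >> h.py <<'E'
CB=np.array([.536,.1225]);_a=np.radians(11.95);BB=np.array([[np.cos(_a),-np.sin(_a)],[np.sin(_a),np.cos(_a)]])
def w(bx,by,z): return np.array([*(CB+BB@[bx,by]),z])
def b(p): return np.array([*(BB.T@(np.array(p[:2])-CB)),p[2]])
E
python3 - <<'E'
from h import *
p=np.array(bot.get_obs()["position"]);print(b(p))
p,r=plan(w(.182,-.05,.31),rot(11.95,0),6,g=0)
p,r=plan(w(.182,-.05,.171),rot(11.95,28),6,p,r,g=0)
E
```

```text
[ 0.00029439 -0.0548706   0.27828859]
[[0, 3.03, -0.07, -0.53, -0.0, -0.0, 0.0], [0, 3.03, -0.08, -0.52, -0.0, -0.0, 0.0], [0, 3.03, -0.07, -0.53, -0.0, -0.0, 0.001], [0, 3.03, -0.08, -0.52, -0.0, -0.0, 0.0], [0, 3.03, -0.08, -0.53, -0.0, -0.0, 0.001], [0, 3.02, -0.08, -0.52, -0.0, -0.001, 0.0]]
end [0.7244 0.1113 0.31  ] err deg 0.02
[[0, 0.0, 0.0, 2.32, -0.0, -0.081, 0.0], [0, 0.19, 0.0, 2.31, -0.0, -0.082, 0.0], [0, 0.38, 0.0, 2.28, -0.0, -0.081, 0.0], [0, 0.56, 0.0, 2.25, -0.0, -0.082, 0.0], [0, 0.74, 0.0, 2.19, -0.0, -0.081, 0.0], [0, 0.92, 0.01, 2.13, -0.0, -0.082, 0.0]]
end [0.7244 0.1112 0.171 ] err deg 0.03
```

Call:
{"method": "jog_arm", "body": {
  "steps": [
    [0, 0, 0, -2, 0, 0, 0],
    [0, 0, 0, -1.5, 0, 0, 0],
    [0, 3, -0.1, 0, 0, 0, 0],
    [0, 3, -0.1, 0, 0, 0, 0],
    [0, 3, -0.1, 0, 0, 0, 0],
    [0, 3, -0.1, 0, 0, 0, 0],
    [0, 3, -0.1, 0, 0, 0, 0],
    [0, 3, 0, 0, 0, 0, 0],
    [0, 0, 0, 0, 0, 0, 0],
    [0, 0, 0, 0, 0, 0, 0]
  ]
}}

```text
time_s: 11.12
position: [0.7223, 0.1111, 0.3122]
tool_rot: [0.994, 0.105, -0.001, 0.0]
force: [-0.9, -0.1, 0.5]
width: 0.0001
```

Run:
```python
from h import *
o=bot.get_obs();print(b(o["position"]),o["position"],o["joints"].round(3),o["width"])
plan(w(.182,-.05,.171),rot(11.95,28),7,g=0)
```

```text
[ 0.17995422 -0.04970557  0.31219903] [0.72234631 0.11113258 0.31219903] [-0.404  0.657  0.437  0.885 -0.262  1.645  0.141] 8.059867313876022e-05
[[0, 0.03, 0.0, 2.02, 0.0, -0.07, 0.0], [0, 0.17, 0.0, 2.01, 0.0, -0.07, 0.0], [0, 0.31, 0.0, 1.99, 0.0, -0.069, 0.0], [0, 0.45, 0.01, 1.97, 0.0, -0.07, 0.0], [0, 0.59, 0.0, 1.93, 0.0, -0.069, 0.001], [0, 0.72, 0.01, 1.88, 0.001, -0.07, 0.0], [0, 0.85, 0.0, 1.83, 0.0, -0.069, 0.001]]
end [0.7244 0.1113 0.171 ] err deg 0.03
```

Call:
{"method": "jog_arm", "body": {
  "steps": [
    [0, 0, 0, 2.5, 0, 0, 0],
    [0, 0, 0, 2.5, 0, 0, 0],
    [0, 0, 0, 2.3, 0, -0.08, 0],
    [0, 0.2, 0, 2.0, 0, -0.08, 0],
    [0, 0.3, 0, 1.8, 0, -0.08, 0],
    [0, 0.4, 0, 1.6, 0, -0.08, 0],
    [0, 0.4, 0, 1.0, 0, -0.08, 0],
    [0, 0.4, 0, 0.7, 0, -0.08, 0],
    [0, 0, 0, 0, 0, 0, 0],
    [0, 0, 0, 0, 0, 0, 0]
  ]
}}

```text
time_s: 12.38
position: [0.7122, 0.1099, 0.1621]
tool_rot: [0.968, 0.103, -0.228, 0.024]
force: [0.1, -0.4, 0.2]
width: -0.0001
```

Run:
```python
from h import *
o=bot.get_obs();print(b(o["position"]),o["force"],o["joints"].round(3),R.from_quat(o["tool_rot"]).as_matrix()[:,2])
for n in("scene",):
    p,d=eyes.camera(n)
    c=p[40:240,260:480]
    cv2.imwrite(f"pics/{n}4.png",cv2.resize(c[:,:,::-1],None,fx=3,fy=3,interpolation=cv2.INTER_CUBIC))
plan(w(.182,-.05,.171),rot(11.95,28),2,g=0)
```

```text
[ 0.16981136 -0.04880822  0.16207305] [ 0.09393712 -0.40674232  0.2452576 ] [-0.247  1.118  0.21   0.439 -0.161  2.055  0.061] [-0.43565207 -0.09405427 -0.89518773]
[[0, 0.35, 0.05, -0.64, 0.001, -0.014, 0.001], [0, 0.35, 0.06, -0.65, 0.002, -0.014, 0.001]]
end [0.7244 0.1112 0.171 ] err deg 0.03
```

View pics/scene4.png

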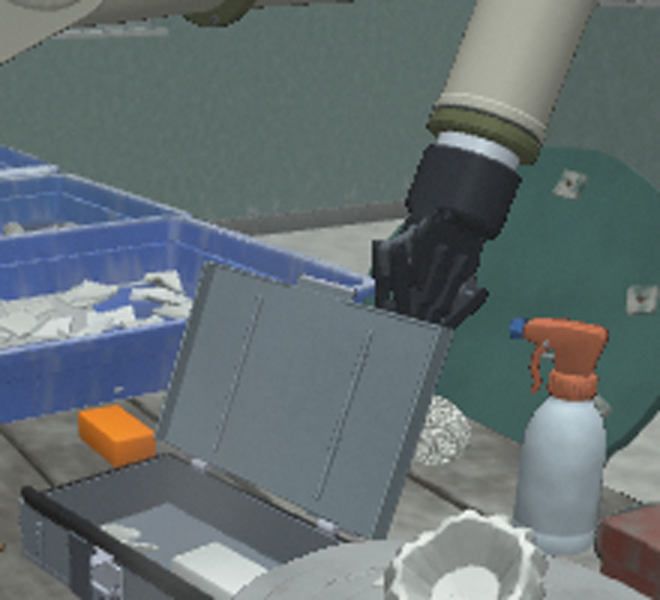

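The gripper sits tilted behind the lid (crop 430,270), with joint 6 close to its limit. Its knuckles face the lid edge. I'll reduce the tilt a little and turn the tool 90° about its own axis, so the slim side of the fingers faces the lid.

Call:
{"method": "jog_arm", "body": {
  "steps": [
    [0, 0.3, 0, -0.6, 0, 0.04, 0],
    [0, 0.3, 0, -0.6, 0, 0.03, 0.1],
    [0, 0, 0, 0, 0, 0, 0.17],
    [0, 0, 0, 0, 0, 0, 0.18],
    [0, 0, 0, 0, 0, 0, 0.18],
    [0, 0, 0, 0, 0, 0, 0.18],
    [0, 0, 0, 0, 0, 0, 0.18],
    [0, 0, 0, 0, 0, 0, 0.18],
    [0, 0, 0, 0, 0, 0, 0.18],
    [0, 0, 0, 0, 0, 0, 0.18],
    [0, 0, 0, 0, 0, 0, 0.04],
    [0, 0, 0, 0, 0, 0, 0]
  ]
}}

```text
time_s: 13.92
position: [0.7228, 0.112, 0.1706]
tool_rot: [0.763, -0.616, -0.121, 0.152]
force: [0.4, -0.5, -0.4]
width: 0.0002
```

Run:
```python
from h import *
o=bot.get_obs();M=R.from_quat(o["tool_rot"]).as_matrix();print(b(o["position"]),o["force"],o["joints"].round(3)); print("axes in box frame (cols x y z)\n",(np.block([[BB.T,np.zeros((2,1))],[np.zeros((1,2)),np.eye(1)]])@M).round(3))
p,d=eyes.camera("scene"); c=p[40:240,260:480]
cv2.imwrite(f"pics/scene5.png",cv2.resize(c[:,:,::-1],None,fx=3,fy=3,interpolation=cv2.INTER_CUBIC))
```

```text
[ 0.18056615 -0.04895034  0.17059116] [ 0.35691014 -0.54275073 -0.41662123] [-0.308  1.081  0.432  0.505 -0.33   1.984 -1.452]
axes in box frame (cols x y z)
 [[ 0.005 -0.924 -0.381]
 [-1.    -0.003 -0.004]
 [ 0.003  0.381 -0.924]]
```

View pics/scene5.png

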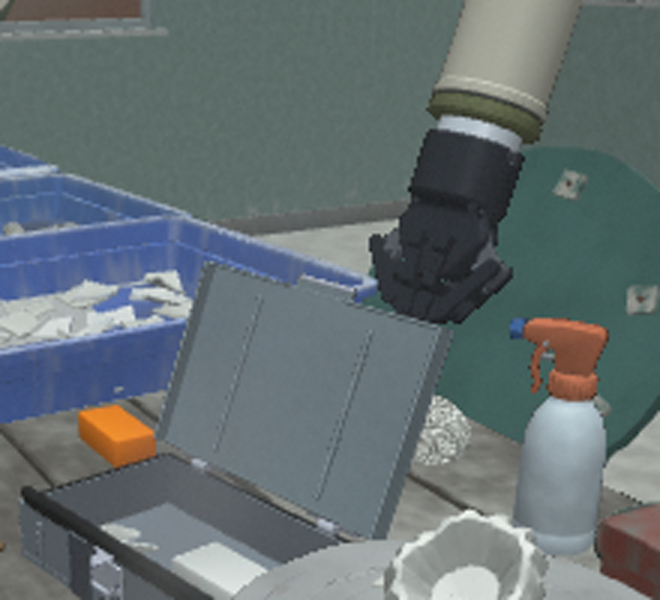

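Call:
{"method": "jog_arm", "body": {
  "steps": [
    [0, 0, 0.9, 0.4, 0, 0, 0],
    [0, 0, 0.9, 0.35, 0, 0, 0],
    [0, 0, 0.9, 0.4, 0, 0, 0],
    [0, 0, 0.45, 0.2, 0, 0, 0],
    [0, 0, 0, 0, 0, 0, 0]
  ]
}}

```text
time_s: 14.6
position: [0.689, 0.1049, 0.1687]
tool_rot: [0.763, -0.616, -0.122, 0.153]
force: [0.8, -0.8, -0.2]
width: 0.0002
```

Call:
{"method": "jog_arm", "body": {
  "steps": [
    [0, 0, 0.3, 0.12, 0, 0, 0],
    [0, 0, 0.3, 0.12, 0, 0, 0],
    [0, 0, 0.3, 0.12, 0, 0, 0],
    [0, 0, 0.3, 0.12, 0, 0, 0]
  ]
}}

```text
time_s: 15.1
position: [0.6764, 0.1021, 0.168]
tool_rot: [0.763, -0.616, -0.122, 0.153]
force: [0.6, 0.8, 0.1]
width: 0.0001
```

Call:
{"method": "jog_arm", "body": {
  "steps": [
    [0, 0, 0.3, 0.12, 0, 0, 0],
    [0, 0, 0.3, 0.12, 0, 0, 0],
    [0, 0, 0.3, 0.12, 0, 0, 0],
    [0, 0, 0.3, 0.12, 0, 0, 0]
  ]
}}

```text
time_s: 15.6
position: [0.6636, 0.0994, 0.1684]
tool_rot: [0.763, -0.616, -0.122, 0.153]
force: [1.4, 0.7, 0.4]
width: 0.0001
```

Run:
```python
from h import *
o=bot.get_obs();print(b(o["position"]),o["force"])
p,d=eyes.camera("scene"); X=cloud("scene",d); P=X[140:180,335:365].reshape(-1,3); P=P[(P[:,2]>.08)&(P[:,2]<.2)]
c=P.mean(0);n=np.linalg.svd(P-c,full_matrices=False)[2][2]; n*=-np.sign(n[0]); print("angle",np.pi/2+np.arcsin(n[2]))
c=p[40:240,260:480]
cv2.imwrite(f"pics/scene6.png",cv2.resize(c[:,:,::-1],None,fx=3,fy=3,interpolation=cv2.INTER_CUBIC))
```

```text
[ 0.120077   -0.04904671  0.16835945] [1.44511182 0.66370571 0.42876609]
angle 1.8037515050886976
```

View pics/scene6.png

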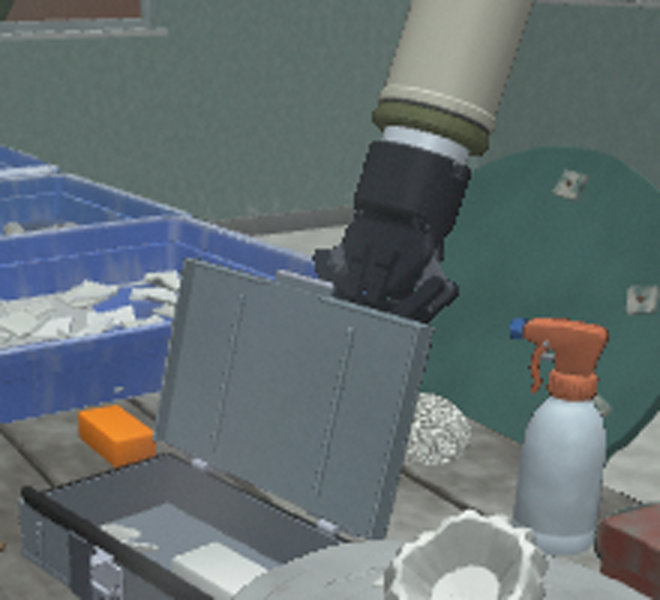

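The lid follows at about 1.4 N, and its angle is now 1.80. Continuing.

Call:
{"method": "jog_arm", "body": {
  "steps": [
    [0, 0, 0.3, 0.12, 0, 0, 0],
    [0, 0, 0.3, 0.12, 0, 0, 0],
    [0, 0, 0.3, 0.12, 0, 0, 0],
    [0, 0, 0.3, 0.12, 0, 0, 0],
    [0, 0, 0.3, 0.12, 0, 0, 0],
    [0, 0, 0.3, 0.12, 0, 0, 0],
    [0, 0, 0.3, 0.12, 0, 0, 0],
    [0, 0, 0.3, 0.12, 0, 0, 0],
    [0, 0, 0.3, 0.12, 0, 0, 0],
    [0, 0, 0.3, 0.12, 0, 0, 0],
    [0, 0, 0.3, 0.12, 0, 0, 0]
  ]
}}

```text
time_s: 17.02
position: [0.6287, 0.0918, 0.1685]
tool_rot: [0.763, -0.616, -0.122, 0.153]
force: [1.5, 0.4, -0.5]
width: 0.0001
```

```bash
cat >> h.py <<'E'
def lidangle(p,d,name):
    X=cloud("scene",d); P=X[130:215,300:365].reshape(-1,3); P=P[(P[:,2]>.08)&(P[:,2]<.2)&(P[:,0]>.5)&(P[:,1]<.25)]
    c=P.mean(0)
    for _ in range(3):
        n=np.linalg.svd(P-c,full_matrices=False)[2][2]; r=abs((P-c)@n); P=P[r<max(.003,2*r.std())]; c=P.mean(0)
    n*=-np.sign(n[0]); print("angle",np.pi/2+np.arcsin(n[2]),len(P))
    cv2.imwrite(name,cv2.resize(p[40:240,260:480,::-1],None,fx=3,fy=3,interpolation=cv2.INTER_CUBIC))
E
python3 - <<'E'
from h import *
o=bot.get_obs();print(b(o["position"]),o["force"])
p,d=eyes.camera("scene"); lidangle(p,d,"pics/scene7.png")
E
```

```text
[ 0.08436784 -0.04921697  0.16854816] [ 1.45316654  0.44415072 -0.52498924]
angle 1.4430819020918788 2362
```

View pics/scene7.png

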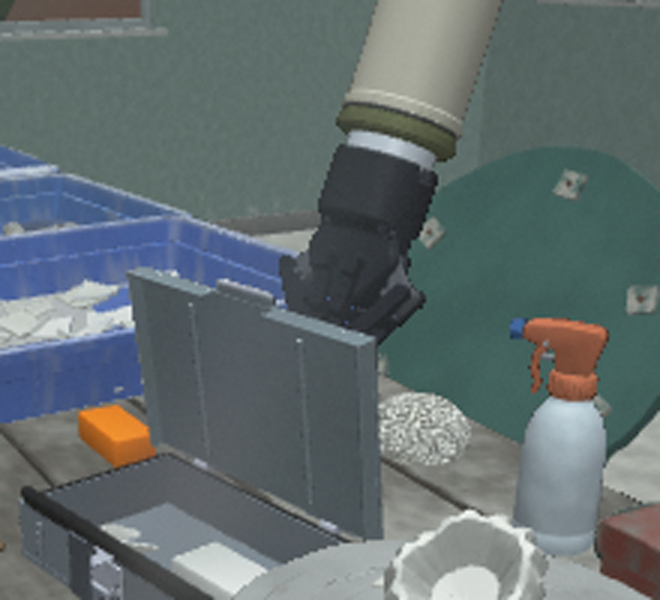

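Call:
{"method": "jog_arm", "body": {
  "steps": [
    [0, 0, 0.3, 0.12, 0, 0, 0],
    [0, 0, 0.3, 0.12, 0, 0, 0],
    [0, 0, 0.3, 0.12, 0, 0, 0],
    [0, 0, 0.3, 0.12, 0, 0, 0]
  ]
}}

```text
time_s: 17.58
position: [0.6161, 0.0891, 0.1689]
tool_rot: [0.763, -0.616, -0.122, 0.153]
force: [-0.3, -0.6, -0.2]
width: -0.0001
```

Run:
```python
from h import *
o=bot.get_obs();print(b(o["position"]),o["force"])
p,d=eyes.camera("scene"); lidangle(p,d,"pics/scene8.png")
```

```text
[ 0.07149731 -0.04927065  0.16892229] [-0.27999007 -0.6475057  -0.16383399]
angle 1.3155595689261084 2343
```

The force has gone, so the lid may be tipping by itself. I'll hold still and look.

Call:
{"method": "jog_arm", "body": {
  "steps": [
    [0, 0, 0, 0, 0, 0, 0],
    [0, 0, 0, 0, 0, 0, 0],
    [0, 0, 0, 0, 0, 0, 0]
  ]
}}

```text
time_s: 18.0
position: [0.6164, 0.0892, 0.1688]
tool_rot: [0.763, -0.616, -0.122, 0.153]
force: [-0.5, -0.2, -0.4]
width: -0.0002
```

Run:
```python
from h import *
o=bot.get_obs();print(b(o["position"]),o["force"])
p,d=eyes.camera("scene"); lidangle(p,d,"pics/scene9.png")
```

```text
[ 0.07179146 -0.04927316  0.16884049] [-0.54739965 -0.23646541 -0.43364773]
angle 1.2773629672328841 2303
```

View pics/scene9.png

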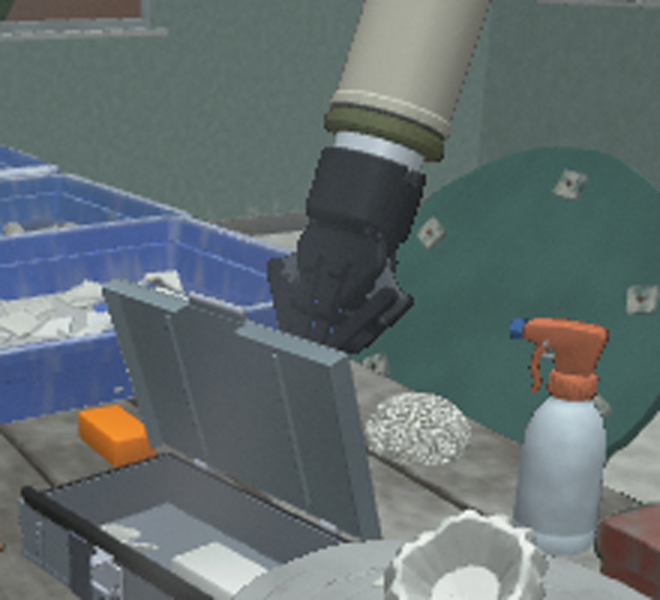

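The lid swings down on its own (1.28 and falling). I'll back away, straighten the tool and wait.

Call:
{"method": "jog_arm", "body": {
  "steps": [
    [0, 0, 0, -2, 0, 0, 0],
    [0, 0, 0, -3, 0, 0, 0],
    [0, 0, 0, -3, 0, 0, 0],
    [0, 0, 0, -3, -0.08, 0, 0],
    [0, 0, 0, -2, -0.08, 0, 0],
    [0, 0, 0, -1, -0.08, 0, 0],
    [0, 0, 0, 0, -0.08, 0, 0],
    [0, 0, 0, 0, -0.07, 0, 0],
    [0, 0, 0, 0, 0, 0, 0],
    [0, 0, 0, 0, 0, 0, 0],
    [0, 0, 0, 0, 0, 0, 0]
  ]
}}

```text
time_s: 19.42
position: [0.6145, 0.0914, 0.2649]
tool_rot: [0.749, -0.612, -0.158, 0.199]
force: [0.3, -0.3, -0.7]
width: -0.0001
```

Run:
```python
from h import *
o=bot.get_obs();print(b(o["position"]),o["force"],o["joints"].round(2),R.from_quat(o["tool_rot"]).as_matrix()[:,2].round(3))
p,d=eyes.camera("scene"); 
cv2.imwrite("pics/scene10.png",cv2.resize(p[40:240,260:480,::-1],None,fx=3,fy=3,interpolation=cv2.INTER_CUBIC))
```

```text
[ 0.0703198  -0.04666775  0.26490625] [ 0.32610079 -0.32150773 -0.68722239] [-0.28  0.8   0.18  0.81 -0.09  2.05 -1.51] [-0.48  -0.105 -0.871]
```

View pics/scene10.png

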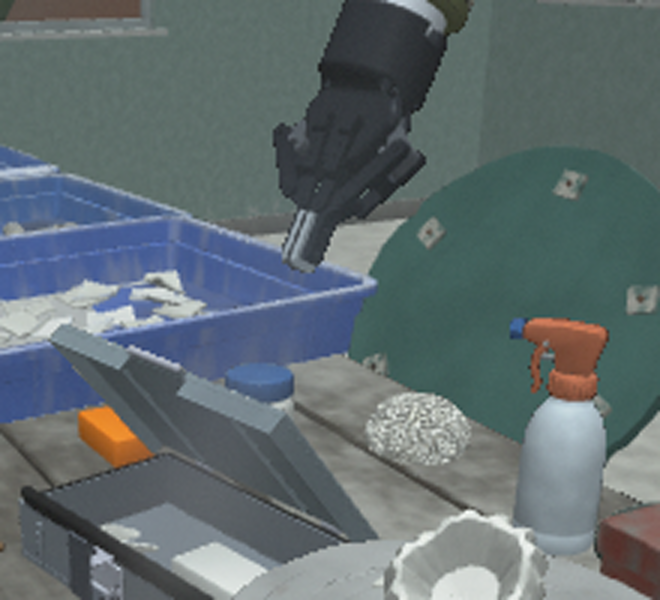

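My untilt sign was wrong, but the lid isn't involved and keeps falling. Correcting it.

Call:
{"method": "jog_arm", "body": {
  "steps": [
    [0, 0, 0, 0, 0.1, 0, 0],
    [0, 0, 0, 0, 0.1, 0, 0],
    [0, 0, 0, 0, 0.1, 0, 0],
    [0, 0, 0, 0, 0.1, 0, 0],
    [0, 0, 0, 0, 0.1, 0, 0],
    [0, 0, 0, 0, 0, 0, 0],
    [0, 0, 0, 0, 0, 0, 0]
  ]
}}

```text
time_s: 20.35
position: [0.6141, 0.0916, 0.2645]
tool_rot: [0.775, -0.632, -0.003, 0.009]
force: [-0.0, 0.3, 0.4]
width: 0.0006
```

Run:
```python
from h import *
o=bot.get_obs();print(b(o["position"]),o["force"],o["joints"].round(2),R.from_quat(o["tool_rot"]).as_matrix()[:,2].round(3))
R1=rot(11.95-90)
p,r=plan(w(-.05,0,.17),R1,5,g=0)
p,d=eyes.camera("scene"); 
cv2.imwrite("pics/scene11.png",cv2.resize(p[100:250,250:450,::-1],None,fx=3,fy=3,interpolation=cv2.INTER_CUBIC))
```

```text
[ 0.07000745 -0.04640258  0.26445697] [-0.02254369  0.29850392  0.42924552] [-0.33  0.38  0.18  1.35 -0.06  1.43 -1.53] [-0.015 -0.01  -1.   ]
[[0, -0.93, 2.37, 1.92, 0.003, -0.001, -0.001], [0, -0.93, 2.38, 1.92, 0.003, -0.002, -0.001], [0, -0.92, 2.38, 1.91, 0.004, -0.001, -0.002], [0, -0.93, 2.39, 1.9, 0.003, -0.002, -0.001], [0, -0.92, 2.4, 1.9, 0.004, -0.001, -0.002]]
end [0.4871 0.1121 0.17  ] err deg 0.02
```

View pics/scene11.png

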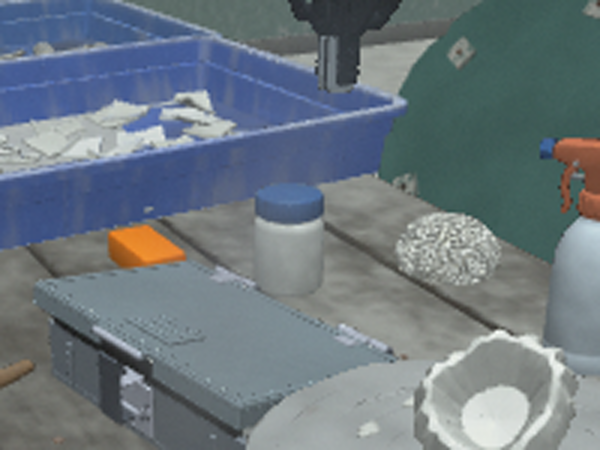

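The lid has come down and rests; the thumb pad is at crop (165,330), about full-image (305,210). I'll measure the pad and the lid angle.

Run:
```python
from h import *
print("pred pad px scene",proj("scene",w(-.05,0,.07)),"top",proj("top",w(-.05,0,.07)))
p,d=eyes.camera("scene"); X=cloud("scene",d)
print(X[210,305].round(4), b(X[210,305]).round(4))
Q=X[185:250,262:385].reshape(-1,3); bq=np.array([b(q) for q in Q]); k=(bq[:,2]>.055)&(bq[:,2]<.09)&(abs(bq[:,1])<.11)&(abs(bq[:,1])>.035)&(bq[:,0]<.06)&(bq[:,0]>-.07); s=bq[k]
A=np.c_[s[:,0],s[:,1],np.ones(len(s))]
for _ in range(3):
    c=np.linalg.lstsq(A,s[:,2],rcond=None)[0]; r=abs(A@c-s[:,2]); A=A[r<2.5*r.std()]; s=s[r<2.5*r.std()]
print("n",len(s),"angle",-c[0],"roll",c[1],"z at hinge",c@[.075,0,1],"z at pad",c@[-.05,0,1],"rms",r.std())
cv2.imwrite("pics/scene12.png",cv2.resize(p[180:260,255:390,::-1],None,fx=5,fy=5,interpolation=cv2.INTER_CUBIC))
```

```text
pred pad px scene (np.float64(303.89828382191365), np.float64(213.06992474126844)) top (np.float64(338.8709845522279), np.float64(226.30860969983723))
[0.492  0.1169 0.0743] [-0.0442  0.0037  0.0743]
n 782 angle 0.08512183169167241 roll 0.0010687122201754745 z at hinge 0.060875710265121424 z at pad 0.07151593922658048 rms 0.00015951940701314503
```

View pics/scene12.png

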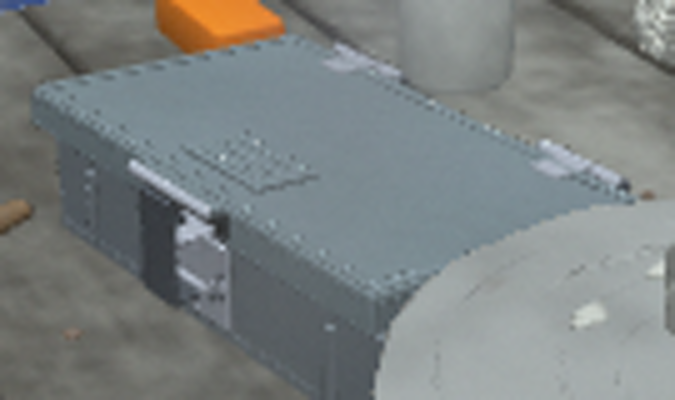

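Call:
{"method": "jog_arm", "body": {
  "steps": [
    [0, -0.9, 2.4, 1.5, 0, 0, 0],
    [0, -0.9, 2.4, 2, 0, 0, 0],
    [0, -0.9, 2.4, 2, 0, 0, 0],
    [0, -0.9, 2.4, 2, 0, 0, 0],
    [0, -1, 2.4, 2, 0.015, 0, 0],
    [0, 0, 0, 3, 0, 0, 0],
    [0, 0, 0, 1.5, 0, 0, 0],
    [0, 0, 0, 0, 0, 0, 0],
    [0, 0, 0, 0, 0, 0, 0]
  ]
}}

```text
time_s: 21.58
position: [0.4868, 0.1112, 0.1263]
tool_rot: [0.775, -0.632, 0.003, 0.002]
force: [0.6, 0.1, 0.2]
width: -0.0004
```

Run:
```python
from h import *
o=bot.get_obs();print(b(o["position"]),o["force"],R.from_quat(o["tool_rot"]).as_matrix()[:,2].round(3))
plan(w(-.05,0,.105),rot(11.95-90),3,g=0)
```

```text
[-0.05050938 -0.00091024  0.12632383] [0.56683285 0.09431599 0.24997341] [ 0.001 -0.007 -1.   ]
[[0, -0.04, -0.02, 0.71, 0.0, -0.002, -0.002], [0, -0.03, -0.02, 0.71, 0.0, -0.003, -0.003], [0, -0.03, -0.01, 0.71, 0.0, -0.002, -0.002]]
end [0.4871 0.1121 0.105 ] err deg 0.03
```

Call:
{"method": "jog_arm", "body": {
  "steps": [
    [0, -0.1, 0, 1, 0, 0, 0],
    [0, 0, 0, 1, 0, 0, 0],
    [0, 0, 0, 0.5, 0, 0, 0],
    [0, 0, 0, 0, 0, 0, 0]
  ]
}}

```text
time_s: 22.08
position: [0.4852, 0.1118, 0.1]
tool_rot: [0.775, -0.632, 0.002, 0.003]
force: [-0.5, 0.1, 0.3]
width: 0.0004
```

Call:
{"method": "jog_arm", "body": {
  "steps": [
    [0, 0, 0, 0.2, 0, 0, 0],
    [0, 0, 0, 0.1, 0, 0, 0],
    [0, 0, 0, 0, 0, 0, 0]
  ]
}}

```text
time_s: 22.45
position: [0.4856, 0.1119, 0.0976]
tool_rot: [0.775, -0.632, 0.003, 0.003]
force: [-0.5, 0.3, 0.3]
width: 0.0001
```

Call:
{"method": "jog_arm", "body": {
  "steps": [
    [0, 0, 0, 0.1, 0, 0, 0],
    [0, 0, 0, 0.1, 0, 0, 0],
    [0, 0, 0, 0, 0, 0, 0]
  ]
}}

```text
time_s: 22.82
position: [0.4855, 0.1119, 0.0955]
tool_rot: [0.775, -0.632, 0.002, 0.003]
force: [0.2, 0.6, 0.4]
width: -0.0005
```

Call:
{"method": "jog_arm", "body": {
  "steps": [
    [0, 0, 0, 0.1, 0, 0, 0],
    [0, 0, 0, 0.05, 0, 0, 0],
    [0, 0, 0, 0, 0, 0, 0]
  ]
}}

```text
time_s: 23.2
position: [0.4855, 0.1119, 0.094]
tool_rot: [0.775, -0.632, 0.002, 0.003]
force: [-0.5, -0.2, 0.4]
width: 0.0
```

Call:
{"method": "jog_arm", "body": {
  "steps": [
    [0, 0, 0, 0.1, 0, 0, 0],
    [0, 0, 0, 0, 0, 0, 0]
  ]
}}

```text
time_s: 23.45
position: [0.4856, 0.1119, 0.093]
tool_rot: [0.775, -0.632, 0.003, 0.003]
force: [-0.0, -0.0, 0.2]
width: -0.0002
```

Call:
{"method": "jog_arm", "body": {
  "steps": [
    [0, 0, 0, 0.1, 0, 0, 0],
    [0, 0, 0, 0, 0, 0, 0]
  ]
}}

```text
time_s: 23.7
position: [0.4855, 0.1119, 0.092]
tool_rot: [0.775, -0.632, 0.002, 0.003]
force: [-0.2, -0.7, 1.0]
width: -0.0001
```

Call:
{"method": "jog_arm", "body": {
  "steps": [
    [0, 0, 0, 0.1, 0, 0, 0],
    [0, 0, 0, 0, 0, 0, 0]
  ]
}}

```text
time_s: 23.95
position: [0.4855, 0.1119, 0.091]
tool_rot: [0.775, -0.632, 0.002, 0.003]
force: [-0.6, 0.5, 2.9]
width: 0.0001
```

Call:
{"method": "jog_arm", "body": {
  "steps": [
    [0, 0, 0, 0.05, 0, 0, 0],
    [0, 0, 0, 0, 0, 0, 0]
  ]
}}

```text
time_s: 24.2
position: [0.4855, 0.1119, 0.0905]
tool_rot: [0.775, -0.632, 0.002, 0.003]
force: [-2.1, -0.3, 3.1]
width: 0.0
```

Call:
{"method": "jog_arm", "body": {
  "steps": [
    [0, 0, 0, 0.05, 0, 0, 0],
    [0, 0, 0, 0, 0, 0, 0]
  ]
}}

```text
time_s: 24.45
position: [0.4855, 0.1118, 0.09]
tool_rot: [0.775, -0.632, 0.002, 0.003]
force: [-2.4, 0.3, 4.0]
width: -0.0
```

Call:
{"method": "jog_arm", "body": {
  "steps": [
    [0, 0, 0, 0.05, 0, 0, 0],
    [0, 0, 0, 0, 0, 0, 0]
  ]
}}

```text
time_s: 24.7
position: [0.4855, 0.1119, 0.0895]
tool_rot: [0.775, -0.632, 0.002, 0.003]
force: [-2.5, -0.3, 3.9]
width: 0.0004
```

Call:
{"method": "jog_arm", "body": {
  "steps": [
    [0, 0, 0, 0.05, 0, 0, 0],
    [0, 0, 0, 0, 0, 0, 0]
  ]
}}

```text
time_s: 24.95
position: [0.4856, 0.1118, 0.089]
tool_rot: [0.775, -0.632, 0.002, 0.003]
force: [-3.2, -1.0, 4.1]
width: 0.0002
```

Call:
{"method": "jog_arm", "body": {
  "steps": [
    [0, 0, 0, 0.05, 0, 0, 0],
    [0, 0, 0, 0, 0, 0, 0]
  ]
}}

```text
time_s: 25.2
position: [0.4855, 0.1118, 0.0885]
tool_rot: [0.775, -0.632, 0.002, 0.003]
force: [-2.4, -0.4, 4.5]
width: -0.0001
```

Call:
{"method": "jog_arm", "body": {
  "steps": [
    [0, 0, 0, 0.05, 0, 0, 0],
    [0, 0, 0, 0, 0, 0, 0]
  ]
}}

```text
time_s: 25.45
position: [0.4855, 0.1118, 0.088]
tool_rot: [0.775, -0.632, 0.002, 0.003]
force: [-4.0, -0.8, 4.5]
width: -0.0
```

Call:
{"method": "jog_arm", "body": {
  "steps": [
    [0, 0, 0, 0.05, 0, 0, 0],
    [0, 0, 0, 0, 0, 0, 0]
  ]
}}

```text
time_s: 25.7
position: [0.4855, 0.1118, 0.0876]
tool_rot: [0.775, -0.632, 0.002, 0.003]
force: [-3.1, -1.3, 4.4]
width: -0.0002
```

Call:
{"method": "jog_arm", "body": {
  "steps": [
    [0, 0, 0, 0.05, 0, 0, 0],
    [0, 0, 0, 0, 0, 0, 0]
  ]
}}

```text
time_s: 25.95
position: [0.4855, 0.1118, 0.0871]
tool_rot: [0.775, -0.632, 0.002, 0.003]
force: [-3.8, -0.4, 5.8]
width: 0.0001
```

Call:
{"method": "jog_arm", "body": {
  "steps": [
    [0, 0, 0, 0.05, 0, 0, 0],
    [0, 0, 0, 0, 0, 0, 0]
  ]
}}

```text
time_s: 26.2
position: [0.4854, 0.1118, 0.0866]
tool_rot: [0.775, -0.632, 0.002, 0.003]
force: [-3.8, -0.3, 6.4]
width: 0.0002
```

Call:
{"method": "jog_arm", "body": {
  "steps": [
    [0, 0, 0, 0.05, 0, 0, 0],
    [0, 0, 0, 0, 0, 0, 0]
  ]
}}

```text
time_s: 26.45
position: [0.4854, 0.1118, 0.0862]
tool_rot: [0.775, -0.632, 0.002, 0.003]
force: [-4.5, -0.9, 6.2]
width: -0.0
```

Call:
{"method": "jog_arm", "body": {
  "steps": [
    [0, 0, 0, 0.05, 0, 0, 0],
    [0, 0, 0, 0, 0, 0, 0]
  ]
}}

```text
time_s: 26.7
position: [0.4854, 0.1118, 0.0856]
tool_rot: [0.775, -0.632, 0.002, 0.003]
force: [-3.9, -0.8, 7.4]
width: -0.0001
```

Call:
{"method": "jog_arm", "body": {
  "steps": [
    [0, 0, 0, 0.05, 0, 0, 0],
    [0, 0, 0, 0, 0, 0, 0]
  ]
}}

```text
time_s: 26.95
position: [0.4854, 0.1118, 0.0852]
tool_rot: [0.775, -0.632, 0.002, 0.003]
force: [-4.6, -0.1, 7.1]
width: 0.0001
```

Call:
{"method": "jog_arm", "body": {
  "steps": [
    [0, 0, 0, 0.04, 0, 0, 0],
    [0, 0, 0, 0, 0, 0, 0]
  ]
}}

```text
time_s: 27.2
position: [0.4854, 0.1118, 0.0848]
tool_rot: [0.775, -0.632, 0.002, 0.003]
force: [-5.6, -0.6, 7.7]
width: -0.0001
```

Call:
{"method": "jog_arm", "body": {
  "steps": [
    [0, 0, 0, 0.04, 0, 0, 0],
    [0, 0, 0, 0, 0, 0, 0]
  ]
}}

```text
time_s: 27.45
position: [0.4854, 0.1118, 0.0845]
tool_rot: [0.775, -0.632, 0.002, 0.003]
force: [-5.7, -1.3, 7.9]
width: 0.0003
```

Call:
{"method": "jog_arm", "body": {
  "steps": [
    [0, 0, 0.04, 0.04, 0, 0, 0],
    [0, 0, 0, 0, 0, 0, 0]
  ]
}}

```text
time_s: 27.7
position: [0.4853, 0.1118, 0.0844]
tool_rot: [0.775, -0.632, 0.003, 0.003]
force: [-4.6, -0.9, 10.2]
width: -0.0004
```

Call:
{"method": "jog_arm", "body": {
  "steps": [
    [0, 0, 0.02, 0.04, 0, 0, 0],
    [0, 0, 0, 0, 0, 0, 0]
  ]
}}

```text
time_s: 27.95
position: [0.4853, 0.1118, 0.0843]
tool_rot: [0.775, -0.632, 0.003, 0.002]
force: [-6.1, -0.7, 13.3]
width: 0.0001
```

Call:
{"method": "jog_arm", "body": {
  "steps": [
    [0, 0, 0.01, 0.04, 0, 0, 0],
    [0, 0, 0, 0, 0, 0, 0]
  ]
}}

```text
time_s: 28.2
position: [0.4853, 0.1118, 0.0843]
tool_rot: [0.775, -0.632, 0.003, 0.002]
force: [-7.0, -1.4, 16.5]
width: -0.0002
```

The position has stopped at 0.0843 while the force climbs stiffly, so the bar is on its rigid rest, just below the click. I'll back off and check.

Call:
{"method": "jog_arm", "body": {
  "steps": [
    [0, 0, 0, -0.2, 0, 0, 0],
    [0, 0, 0, -0.3, 0, 0, 0],
    [0, 0, 0, -1, 0, 0, 0],
    [0, 0, 0, -3, 0, 0, 0],
    [0, 0, 0, -4, 0, 0, 0],
    [0, 0, 0, -4, 0, 0, 0],
    [0, 0, 0, -4, 0, 0, 0],
    [0, 0, 0, 0, 0, 0, 0],
    [0, 0, 0, 0, 0, 0, 0]
  ]
}}

```text
time_s: 29.32
position: [0.4847, 0.1128, 0.2479]
tool_rot: [0.775, -0.632, 0.002, 0.003]
force: [0.5, 0.7, 0.0]
width: -0.0
```

```bash
cat > chk.py <<'E'
from h import *
import sys
o=bot.get_obs();print(b(o["position"]),o["force"],o["time_s"])
p,d=eyes.camera("scene"); X=cloud("scene",d)
Q=X[185:250,262:385].reshape(-1,3); bq=np.array([b(q) for q in Q]); k=(bq[:,2]>.055)&(bq[:,2]<.09)&(abs(bq[:,1])<.11)&(abs(bq[:,1])>.035)&(bq[:,0]<.06)&(bq[:,0]>-.07); s=bq[k]
A=np.c_[s[:,0],s[:,1],np.ones(len(s))]
for _ in range(3):
    c=np.linalg.lstsq(A,s[:,2],rcond=None)[0]; r=abs(A@c-s[:,2]); A=A[r<2.5*r.std()]; s=s[r<2.5*r.std()]
print("n",len(s),"angle",-c[0],"z at hinge",c@[.075,0,1],"z at pad",c@[-.05,0,1],"rms",r.std())
cv2.imwrite(sys.argv[1],cv2.resize(p[180:260,255:390,::-1],None,fx=5,fy=5,interpolation=cv2.INTER_CUBIC))
E
python3 chk.py pics/scene13.png
```

```text
[-0.05219187  0.0011253   0.24786077] [0.5112004  0.66221323 0.04238973] 29.325
n 928 angle -0.004001977057178983 z at hinge 0.06081505768857023 z at pad 0.060314810556422856 rms 0.0001897686347588035
```

View pics/scene13.png

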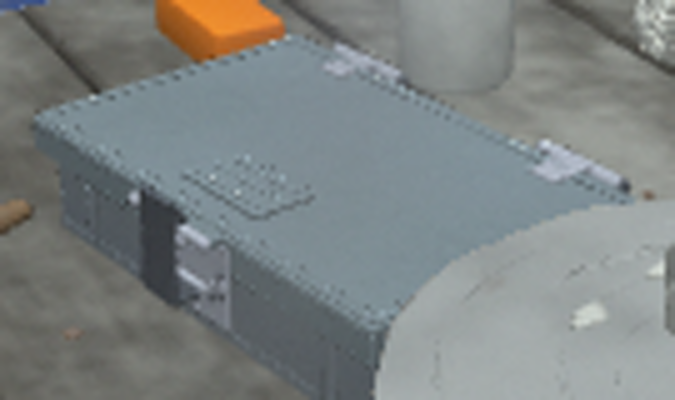

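The lid stays down at about 0.00 rad with nothing touching it (it was 0.085 before pressing), and the bar sits under the hook (crop 195,235). I'll move the arm aside, wait, and check everything.

Call:
{"method": "jog_arm", "body": {
  "steps": [
    [0, -3, 0, -2, 0, 0, 0],
    [0, -4, 0, -1, 0, 0, 0],
    [0, -5, 0, 0, 0, 0, 0],
    [0, -5, 0, 0, 0, 0, 0],
    [0, -5, 0, 0, 0, 0, 0],
    [0, -3, 0, 0, 0, 0, 0],
    [0, 0, 0, 0, 0, 0, 0],
    [0, 0, 0, 0, 0, 0, 0]
  ]
}}

```text
time_s: 30.38
position: [0.4349, 0.357, 0.2751]
tool_rot: [0.774, -0.633, 0.003, 0.004]
force: [-0.4, -0.1, -0.5]
width: -0.0001
```

```bash
python3 chk.py pics/scene14.png
python3 - <<'E'
from h import *
p,d=eyes.camera("top"); cv2.imwrite("pics/top14.png",p[:,:,::-1])
q=np.load("top0.npz"); X=cloud("top",d); X0=cloud("top",q["d"])
for n,(v0,v1,u0,u1) in {"jar":(108,142,235,275),"petal":(105,148,390,432)}.items():
    print(n,"mean abs diff",np.abs(p[v0:v1,u0:u1].astype(int)-q["p"][v0:v1,u0:u1]).mean())
E
```

```text
[-0.0503717   0.25033324  0.2750989 ] [-0.37890808 -0.07606062 -0.47277796] 30.375
n 957 angle -0.004349784136036124 z at hinge 0.06083523019188804 z at pad 0.06029150717488352 rms 0.00020095879487017467
jar mean abs diff 1.572549019607843
petal mean abs diff 0.9342930970837947
```

View pics/top14.png

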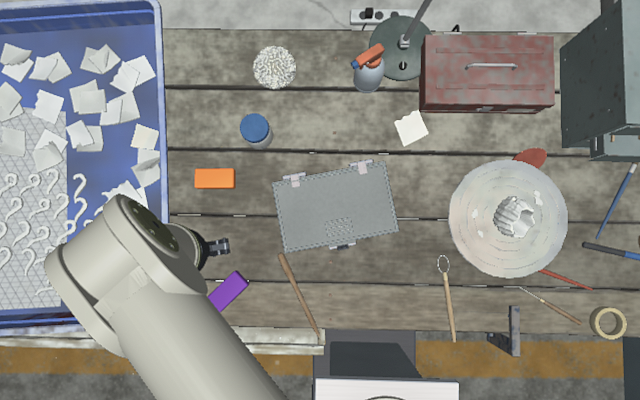

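The top view shows the lid shut at (336,205). The jar (255,128), petal (411,127) and orange block (214,178) are where they started, and the arm is clear. Handing in.

```bash
python3 -c "
from bench import bot
print(bot.sign_off())"
```

```text
the job is handed in; nothing more can be done
None
```

The job is done and handed in at about 30 s of the 72 s allowed.

- **Block:** I set the white plaster block down flat in the right half of the box, lowering it until I felt it touch the floor. A look afterwards showed it flat and clear of the cuff.
- **Lid swing:** I pushed the lid from behind at about 1.5 N until it went past upright. It then fell shut by itself with the arm clear of it.
- **Catch:** I pressed the pad in steps of about 0.5 mm. I didn't feel a separate click. The force rose to about 8 N, then climbed stiffly without further travel, which I took as the rigid rest. I stopped at 16.5 N, below the 22 N crack limit but a few newtons more than the catch needed.
- **Last checks:** With nothing touching it, the lid stayed at about 0.00 rad in two looks about 1 s apart. It read 0.085 rad before pressing; my camera angles can be off by about 0.02 rad, so it is clearly below the 0.033 limit. The jar, petal and orange block are where they started.
- **Not checked:** I couldn't see the cuff once the lid was shut. Part of the purple block was behind the arm in the last picture, but the arm never went near it.
- **Slips:** While backing away from the falling lid I turned the tool the wrong way once. It touched nothing, and I corrected it.

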